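# Airing the sample dish

## Task

Damp is trapped under the lid of the wide, shallow sample dish, the one whose round lid has a long flat tab. Take the lid by its tab and tip it open edge-first, raising the tab about two centimetres while the opposite edge still rests on the dish, then lift the whole lid just clear of the dish by about two centimetres, keeping it over the dish. Lower it back centred and flat, holding it until it rests on the dish (do not drop it), and let go; leave the dish where it stands.

Things in the scene. Friction and masses are not known exactly. Their poses are not given: they have to be found in the camera images.
- lid_mid (a point): Centre, half-way up, of the dish's loose aluminium lid: disc 100 mm across, 3 mm thick, skirt 8 mm deep (11 mm high in all, inner diameter 94), about 80 g. The disc rests on the dish's rim, the skirt about 7 mm clear all round. z up, x from the tab to the opposite edge. Seated 31.5 mm above the table. Not the small dish (68 mm lid, short tab) nor the tabless tall tin nearby.
- lid_tab (a point): Where to grip the lid's tab: 70 mm from the lid's axis along its -x, half-way up the tab; axes as the lid's. The tab is a rigid bar 38 mm long (50 to 88 mm from the axis), 16 mm wide (along y), 10 mm thick, top flush with the lid's; it points roughly to the robot. Pinch across its width from above; seated 32 mm above the table, free beneath and beside.
- lid_far (a point): Point on the lid's outer edge opposite the tab, 50 mm from the lid's axis along its +x, half-way up the lid; 120 mm from lid_tab. Axes as the lid's.
- dish: The wide shallow round steel sample dish under that lid: 80 mm outer diameter, 34 mm high, 3 mm wall, about 350 g, loose on the table, with small steel ferrules fixed inside. Origin at the centre of its underside, z up. Its rim is 34 mm above the origin.
Things that resemble listed ones, but are neither listed nor needed, are in the scene too. Of the things that look like the part that bears lid_mid, the middle-sized one is meant.

How it is judged:
By the outcome, as a careful person would: the job done as asked, in the order asked, and still so for the second after the job is handed in, with the robot touching nothing.
It also fails if it takes over 42 s, if anything falls off the work surface, if the arm or the gripper's body presses on something with over 40 N, if the wrist force passes 120 N, or if a joint passes its speed limit or range.

## Robot

A 6-joint arm with a two-finger parallel gripper is mounted at the origin on the work surface. World frame = base frame: x ahead of the robot, y to its left, z up, the work surface at z = 0. Lengths are in m, angles in rad, forces in N, time in s.
With the tool pointing down it reaches from about 0.35 to 0.775 m from the base axis. Payload 7.3 kg.
Tool frame: the origin (TCP) lies at the centre of the arm's flange, where the gripper is bolted on; the fingertips stand 178 mm ahead of it and the grasp point (between the pads) lies 159 mm ahead of it; z points along the fingers, y is the line along which they close (so a half turn about z gives the same grasp; the last joint's range is limited). The gripper opens to 92 mm and grips with 3 to 60 N. Pads are 19 mm wide; open, the fingers measure 130 mm over their backs; the gripper's body (75 mm by 190 mm) begins 47 mm behind the grasp point.
Start: joints at [-1.332, 0.342, 1.524, -0, 1.275, -0.146], TCP at [0.197, -0.487, 0.405] pointing down, gripper open.
Joint ranges: [-2.53, 2.53], [-0.77, 2.02], [0.04, 2.7], [-1, 4.14], [0.28, 2.66], [-3.11, 3.11]. Speed limits (rad/s): [2.57, 2.57, 3.14, 3.14, 3.14, 3.14].

## Interface

Orientations are given as [roll, pitch, yaw] about the fixed x, y, z axes, in that order (R = Rz(yaw) Ry(pitch) Rx(roll)).
In Python, from cell import telemetry, vision, ticket gives the robot as it stands.
- The arm moves only by the shell command python3 -m crank 'ROWS' [FORCE]. ROWS is JSON, a list of rows, each a list of 5 numbers: the gripper command: -1 is shut, 1 is fully open, values between are in proportion, then the shift along the tool's x, y, z in mm, then the turn about the tool's z in rad. In form: [[fingers, dx, dy, dz, roll], ...]. A call has 1 to 12 rows; each row is the pose to reach, as a shift and turn from the pose commanded when the call began, along the tool's axes at that moment; what a row does not reach only later rows make up. A row lasts 1/12 s, in which the tool goes at most 41.7 mm and 7.16 degrees, less where a joint would pass 70% of its speed; a pose out of reach is approached as far as the arm can. A call with a gripper value outside its range is refused whole. The fingers move at their own pace and stop on an object; FORCE is the grip in N (left out, the last holds). Time passes only in rows, so rows that repeat a pose let the fingers close. It gives the time, the measured TCP pose, the force, the opening and the grip force at its end, in the units of the state.
- telemetry.observe(): the state, without advancing time (a new reading comes with each control period).
- vision.read_camera(name): name is "side" or "top" or "wrist"; returns (picture, depth): 400x640x3 uint8, red, green, blue; 400x640 float32, m along the optical axis (not along the pixel's ray), 0 where there is no reading.
- vision.get_calibration(name): a dict with "camera_matrix" (3x3 intrinsics, pixels), "rvec" (rotation vector, rad) and "tvec" (3), from world to camera coordinates, as OpenCV has them. Camera axes: x right, y down, z forward; pixel columns grow to the right and rows downward; lengths in m; the calibration is good to about 2 mm. A picture is of the moment at which its call begins: read the wrist's pose just before it. get_calibration takes no time and is no camera call; for the wrist camera it gives the pose at the moment of the call.
- ticket.hand_in(): hands the job in; it is judged then, once.
The state is a dict: "time": time; "qpos": joint angles; "qvel": joint speeds; "joint_efforts": joint torques, N m; "tool_pos": TCP position; "tool_rot": TCP orientation; "contact_force": force on the tool from outside, world axes, zero at the start; "torque": the same for the moment, N m; "opening": finger opening in m; "grip_force": force on a finger pad.
Only numpy, scipy, OpenCV 4.12 (cv2) and the standard library are available. Lean on these libraries where they do the work, as an engineer would, in place of code of your own. Each camera call takes 0.05 s, during which the arm holds its last target. There are 200 camera calls.

## Working session

There is one attempt and no reset: what is moved stays moved. The work goes in short steps, Python scripts to look and compute and a shell command to move; the robot and the scene stay as the last step left them, time stands still between calls to the robot, and variables do not carry over. Pictures are saved under pics/ and viewed, at most 10 in all, crops included, and the job is handed in when it is done.

```bash
mkdir -p pics; ls
python3 - <<'E'
from cell import telemetry, vision
import cv2,numpy as np
print(telemetry.observe())
for n in ("top","side"):
    p,d=vision.read_camera(n); cv2.imwrite(f"pics/{n}0.png",p[:,:,::-1]); np.savez(f"/tmp/{n}0.npz",p=p,d=d,**vision.get_calibration(n))
E
```

```text
pics
{'time': 0.0, 'qpos': array([-1.33202384e+00,  3.42696091e-01,  1.52503877e+00,  6.71962496e-06,
        1.27539621e+00, -1.46018807e-01]), 'qvel': array([-0.00144085, -0.00080515, -0.00120006, -0.00123236, -0.00076721,
        0.00059448]), 'joint_efforts': array([-3.71881947e-05, -4.31253612e+01, -2.44214541e+01,  7.16950418e-02,
        5.60183125e-02, -1.01055016e-04]), 'tool_pos': array([ 0.19704441, -0.48646192,  0.40405099]), 'tool_rot': array([-3.14007154e+00, -2.30197458e-04,  3.84789158e-01]), 'contact_force': array([ 0.01675818, -0.49003604, -0.0767521 ]), 'torque': array([-0.03355521,  0.03629632, -0.0235822 ]), 'grip_force': 0.0, 'opening': 0.09189200707579215}
```

View pics/top0.png

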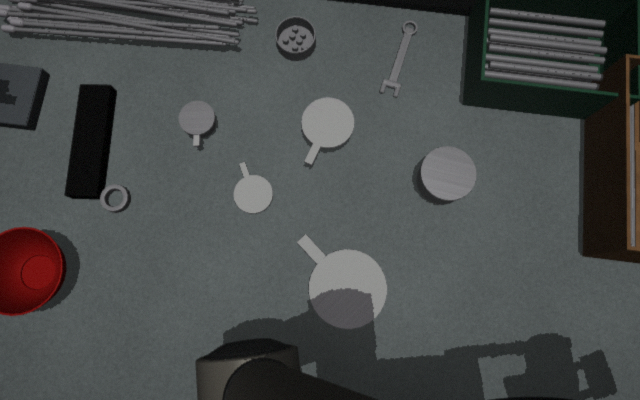

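The top view shows tabbed round lids at about (328,123), (253,194), (347,289) and (197,118), and a tabless tin at (448,173). I'll measure their heights and diameters next.

```bash
cat > h.py <<'E'
import numpy as np,cv2
def world(d,K,rvec,tvec):
    R,_=cv2.Rodrigues(np.array(rvec)); v,u=np.mgrid[:d.shape[0],:d.shape[1]]
    K=np.array(K); c=np.stack([(u-K[0,2])/K[0,0]*d,(v-K[1,2])/K[1,1]*d,d],-1)
    W=(c-np.array(tvec).ravel())@R; W[d<=0]=np.nan; return W
def lid(W,seed,tol=.006):
    """connected patch at the height of seed -> disc circle, tab direction"""
    z=np.nanmedian(W[seed[1]-3:seed[1]+4,seed[0]-3:seed[0]+4,2])
    m=(np.abs(W[...,2]-z)<tol).astype(np.uint8)
    n,l=cv2.connectedComponents(m); s=l==l[seed[1],seed[0]]
    P=W[s][:,:2]
    # disc = opened mask (tab removed)
    k=max(3,int(np.sqrt(s.sum())*.3))
    o=cv2.morphologyEx(s.astype(np.uint8),cv2.MORPH_OPEN,cv2.getStructuringElement(cv2.MORPH_ELLIPSE,(k,k)))
    D=W[o>0][:,:2]; (c,r)=cv2.minEnclosingCircle((D*1000).astype(np.float32))
    c=np.array(c)/1000; r/=1000; q=P-c; rr=np.hypot(*q.T); t=q[rr>r+.006]
    far=rr.max(); tb=t.mean(0) if len(t) else np.zeros(2)
    return dict(z=z,c=c,cm=D.mean(0),r=r,ra=np.sqrt(4*np.var(D,axis=0).mean()/2),tablen=far-r,tabdir=np.arctan2(tb[1],tb[0]),ntab=len(t),n=s.sum())
E
python3 - <<'E'
from h import *
a=np.load("/tmp/top0.npz"); W=world(a['d'],a['camera_matrix'],a['rvec'],a['tvec'])
np.set_printoptions(precision=4,suppress=True)
for s in [(328,123),(253,194),(340,275),(197,118),(448,173)]:
    print(s,{k:np.round(v,4) for k,v in lid(W,s).items()})
E
```

```text
(328, 123) {'z': np.float64(0.0355), 'c': array([ 0.6334, -0.0067]), 'cm': array([nan, nan]), 'r': np.float64(0.0547), 'ra': np.float64(nan), 'tablen': np.float64(0.0345), 'tabdir': np.float64(2.7569), 'ntab': np.int64(136), 'n': np.int64(2307)}
(253, 194) {'z': np.float64(0.0072), 'c': array([0.4878, 0.1208]), 'cm': array([nan, nan]), 'r': np.float64(0.0375), 'ra': np.float64(nan), 'tablen': np.float64(0.0299), 'tabdir': np.float64(0.5096), 'ntab': np.int64(72), 'n': np.int64(1303)}
(340, 275) {'z': np.float64(0.0149), 'c': array([ 0.3358, -0.0747]), 'cm': array([ 0.3301, -0.0732]), 'r': np.float64(0.07), 'ra': np.float64(0.0461), 'tablen': np.float64(0.0543), 'tabdir': np.float64(0.8742), 'ntab': np.int64(332), 'n': np.int64(5279)}
(197, 118) {'z': np.float64(0.0352), 'c': array([0.6101, 0.245 ]), 'cm': array([0.611 , 0.2439]), 'r': np.float64(0.0361), 'ra': np.float64(0.0242), 'tablen': np.float64(0.0166), 'tabdir': np.float64(-2.9492), 'ntab': np.int64(39), 'n': np.int64(1076)}
(448, 173) {'z': np.float64(0.0611), 'c': array([ 0.5626, -0.2395]), 'cm': array([nan, nan]), 'r': np.float64(0.0633), 'ra': np.float64(nan), 'tablen': np.float64(0.0), 'tabdir': np.float64(0.0), 'ntab': np.int64(0), 'n': np.int64(2408)}
```

View pics/side0.png

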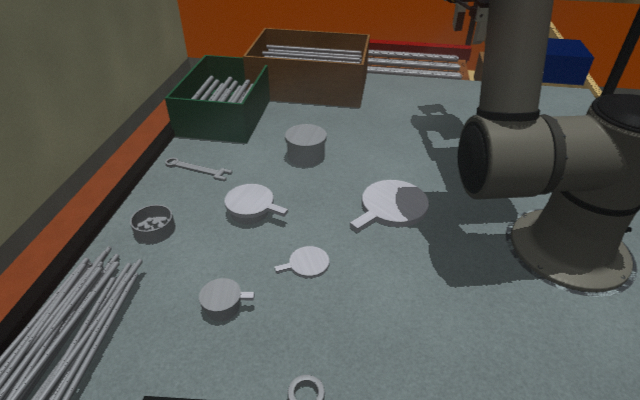

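The side view shows the same lid at (249,198), its tab ending near (285,211), and the tin at (306,145). The disc at top-image pixel (328,123) is about 100 mm across at z ≈ 36 mm, so it is the target. The plate-like lid at (253,194) lies flat on the table, the larger one at (347,289) is low, and (197,118) is the small dish. I'll now refine the target's axis and tab direction by projecting its outline onto the z = 37 mm plane.

```bash
cat >> h.py <<'E'
def plane(uv,K,rvec,tvec,z):
    R,_=cv2.Rodrigues(np.array(rvec)); n=cv2.undistortPoints(np.float64(uv).reshape(-1,1,2),np.array(K),None).reshape(-1,2)
    r=np.c_[n,np.ones(len(n))]@R; o=-R.T@np.array(tvec).ravel(); return (o+r*((z-o[2])/r[:,2])[:,None])[:,:2]
def outline(p,seed,cal,z=.037,th=None,r0=.05):
    g=cv2.cvtColor(p,cv2.COLOR_RGB2GRAY); t=th or .75*np.median(g[seed[1]-5:seed[1]+6,seed[0]-5:seed[0]+6])
    n,l=cv2.connectedComponents((g>t).astype(np.uint8)); s=(l==l[seed[1],seed[0]])
    v,u=np.nonzero(s); P=plane(np.c_[u,v],*cal,z); 
    cs,_=cv2.findContours(s.astype(np.uint8),cv2.RETR_EXTERNAL,cv2.CHAIN_APPROX_NONE); E=plane(max(cs,key=len)[:,0],*cal,z)
    c=np.median(P,0); from scipy.optimize import least_squares
    f=least_squares(lambda x:np.hypot(*(E-x[:2]).T)-x[2],[*c,r0],loss='soft_l1',f_scale=.001).x
    q=P-f[:2]; rr=np.hypot(*q.T); T=q[rr>f[2]+.008].mean(0); a=np.arctan2(*-T[::-1])
    tab=f[:2]-.07*np.array([np.cos(a),np.sin(a)])
    return dict(c=f[:2],r=f[2],reach=rr.max(),heading=a,tab=tab,n=len(u))
def go(tp,yaw,tab,heading,back=True):
    """tool-axis shift (mm) and turn to bring tool axis over tab"""
    d=np.array(tab)-np.array(tp)[:2]; c,s=np.cos(yaw),np.sin(yaw)
    return dict(dx=1e3*(c*d[0]+s*d[1]),dy=1e3*(s*d[0]-c*d[1]),turn=-(heading-yaw))
E
python3 - <<'E'
from h import *; from cell import telemetry
a=np.load("/tmp/top0.npz"); r=outline(a['p'],(328,123),(a['camera_matrix'],a['rvec'],a['tvec'])); print(r)
o=telemetry.observe(); print(go(o['tool_pos'],o['tool_rot'][2],r['tab'],r['heading']))
E
```

```text
{'c': array([ 0.63403356, -0.00091117]), 'r': np.float64(0.049354488908515376), 'reach': np.float64(0.08645603862099588), 'heading': np.float64(-0.30994742951002474), 'tab': array([0.56736909, 0.02043943]), 'n': 2256}
{'dx': np.float64(533.5118181782082), 'dy': np.float64(-330.86937848233697), 'turn': np.float64(0.694745574214309)}
```

```bash
python3 -m crank '[[0,32,-20,0,0.06],[0,64,-40,0,0.12],[0,96,-60,0,0.18],[0,128,-80,0,0.24],[0,160,-100,0,0.30],[0,192,-120,0,0.36],[0,224,-140,0,0.42],[0,256,-160,0,0.48],[0,288,-180,0,0.54],[0,320,-200,0,0.60],[0,352,-220,0,0.65],[0,384,-238,0,0.695]]'
python3 - <<'E'
from h import *; from cell import telemetry
o=telemetry.observe();print(o['tool_rot'],go(o['tool_pos'],o['tool_rot'][2],[.5674,.0204],-.31))
E
```

```text
time: 1.1
tool_pos: [0.4643, -0.1199, 0.4045]
tool_rot: [-3.142, 0.001, -0.313]
contact_force: [0.1, -0.7, -0.1]
opening: 0.0457
grip_force: 0.0
[-3.14157335e+00  5.28565740e-04 -3.12531787e-01] {'dx': np.float64(55.018181321245976), 'dy': np.float64(-165.18264069958843), 'turn': np.float64(-0.002531787274086039)}
```

```bash
python3 -m crank '[[0,11,-33,20,0],[0,22,-66,40,0],[0,33,-99,60,0],[0,44,-132,70,0],[0,55,-165,80,0],[0,55,-165,80,0],[0,55,-165,80,0]]'
python3 - <<'E'
from h import *; from cell import telemetry,vision
o=telemetry.observe();c=vision.get_calibration("wrist");p,d=vision.read_camera("wrist")
cv2.imwrite("pics/w1.png",p[:,:,::-1]); np.savez("/tmp/w1.npz",p=p,d=d,tp=o['tool_pos'],tr=o['tool_rot'],**c)
print(o['tool_pos'],o['tool_rot'])
print(cv2.projectPoints(np.array([[.634,-.0009,.037],[.5674,.0204,.037]]),c['rvec'],c['tvec'],c['camera_matrix'],None)[0])
E
```

```text
time: 1.68
tool_pos: [0.5667, 0.02, 0.3231]
tool_rot: [3.141, 0.003, -0.307]
contact_force: [-0.2, -0.2, -0.1]
opening: 0.0457
grip_force: 0.0
[0.56671292 0.02004722 0.32314672] [ 3.14090635e+00  2.65794510e-03 -3.07104579e-01]
[[[316.95336208  98.46750498]]

 [[316.77515203 187.13115895]]]
```

View pics/w1.png

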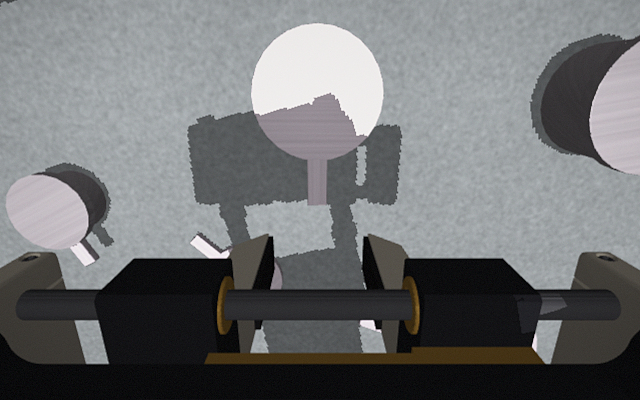

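The wrist view shows the target lid's disc centred near (317,92), with its edges at (251,92), (383,92) and (317,23). The tab runs straight down to (317,205) in the image, so the yaw is right.

Run:
```python
from h import *
a=np.load("/tmp/w1.npz"); p=a['p']; cal=(a['camera_matrix'],a['rvec'],a['tvec'])
W=plane([(317,23),(251,92),(383,92),(317,205),(308,180),(327,180)],*cal,.037); print(W)
g=cv2.cvtColor(p,cv2.COLOR_RGB2HSV).astype(int)
print(p[195,300:336].tolist()[::4], p[140,240:268:4].tolist())
yaw=a['tr'][2]; h=np.array([np.cos(yaw),np.sin(yaw)]); n=np.array([-h[1],h[0]])
q=W-a['tp'][:2]; print("along",1e3*q@h,"across",1e3*q@n)
```

```text
[[ 0.68297384 -0.016485  ]
 [ 0.65335052  0.04472626]
 [ 0.62352631 -0.04944883]
 [ 0.55251129  0.02493414]
 [ 0.57532998  0.02535066]
 [ 0.57066976  0.01065622]]
[[89, 95, 96], [90, 94, 96], [129, 121, 128], [139, 129, 138], [145, 136, 144], [136, 127, 136], [139, 133, 140], [85, 91, 91], [88, 91, 94]] [[85, 87, 90], [93, 96, 97], [90, 92, 94], [89, 94, 92], [89, 91, 92], [85, 88, 90], [87, 90, 91]]
along [121.86509346  75.12359828  75.16389824 -15.0144979    6.61065702
   6.6106092 ] across [  0.32268402  49.71491778 -49.06984709   0.36511778   7.66023538
  -7.75547145]
```

```bash
python3 -m crank '[[0,1,0,25,0],[0,2.5,0,50,0],[0,2.5,0,75,0],[0,2.5,0,95,0],[0,2.5,0,110,0],[-0.4,2.5,0,122,0],[-0.5,2.5,0,130,0],[-0.5,2.5,0,132,0],[-0.5,2.5,0,132,0],[-0.5,2.5,0,132,0]]' 3
python3 - <<'E'
from h import *; from cell import telemetry,vision
o=telemetry.observe();c=vision.get_calibration("wrist");p,d=vision.read_camera("wrist")
cv2.imwrite("pics/w2.png",p[:,:,::-1]); print(o['tool_pos'],o['tool_rot'],o['contact_force'])
E
```

```text
time: 2.57
tool_pos: [0.569, 0.0172, 0.1936]
tool_rot: [-3.141, -0.001, -0.311]
contact_force: [0.5, 0.1, 0.3]
opening: 0.0234
grip_force: 0.0
[0.56901329 0.01722354 0.19359765] [-3.14144696e+00 -1.42393144e-03 -3.10804525e-01] [0.47673979 0.08805445 0.269893  ]
```

View pics/w2.png

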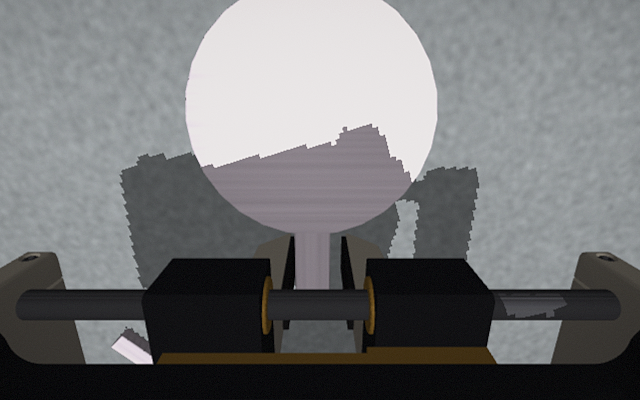

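The tab spans columns 296–329 at the pads and the fingers are centred at about 317. That puts the tab about 2 mm to the +y side, so I'll shift dy by -2 and then close lightly.

```bash
python3 -m crank '[[-0.5,0,-2,2,0],[-0.5,0,-2,2,0],[-0.5,0,-2,2,0],[-0.6,0,-2,2,0],[-0.66,0,-2,2,0],[-0.72,0,-2,2,0],[-0.8,0,-2,2,0],[-0.8,0,-2,2,0],[-0.8,0,-2,2,0]]' 3
python3 - <<'E'
from h import *; from cell import vision
p,d=vision.read_camera("side");cv2.imwrite("pics/s2.png",cv2.resize(p[120:280,160:360,::-1],None,fx=3,fy=3))
np.savez("/tmp/s2.npz",p=p,d=d,**vision.get_calibration("side"))
E
```

```text
time: 3.37
tool_pos: [0.5694, 0.0196, 0.1908]
tool_rot: [-3.142, -0.0, -0.31]
contact_force: [-0.4, 0.6, 0.4]
opening: 0.0158
grip_force: 3.0
```

View pics/s2.png

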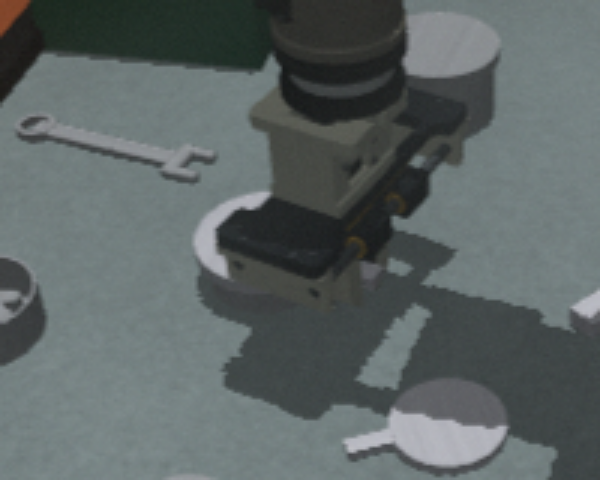

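The side crop shows the fingers astride the tab with the lid still seated, and the grip reads 3 N at 15.8 mm. Next I'll raise the tab 10 mm and check the tilt.

```bash
cat >> h.py <<'E'
def tilt(tag):
    from cell import telemetry,vision
    o=telemetry.observe();c=vision.get_calibration("wrist");p,d=vision.read_camera("wrist"); cv2.imwrite(f"pics/{tag}.png",p[:,:,::-1])
    W=world(d,c['camera_matrix'],c['rvec'],c['tvec']); P=W[5:200:3,200:430:3].reshape(-1,3)
    yaw=o['tool_rot'][2]; h=np.array([np.cos(yaw),np.sin(yaw)]); n=np.array([-h[1],h[0]]); q=P[:,:2]-o['tool_pos'][:2]
    s=1e3*q@h; t=1e3*q@n; k=np.isfinite(s)&(np.hypot(s-70,t)<44)&(P[:,2]>.02)
    A=np.c_[s,t,np.ones_like(s)][k]; f=np.linalg.lstsq(A,1e3*P[k,2],rcond=None)[0]; z=A@f
    k2=np.abs(z-1e3*P[k,2])<3; f=np.linalg.lstsq(A[k2],1e3*P[k,2][k2],rcond=None)[0]
    print("n",k2.sum(),"slope deg along/across",np.degrees(np.arctan(f[:2])),"top z at tab/axis/far",f[2],f[2]+70*f[0],f[2]+120*f[0],"tcp z",o['tool_pos'][2]*1e3,"grip",o['grip_force'],"F",np.round(o['contact_force'],1))
E
python3 -c "from h import *; tilt('t0')"
python3 -m crank '[[-0.8,0,0,-1,0],[-0.8,0,0,-2,0],[-0.8,0.1,0,-3,0],[-0.8,0.2,0,-4,0],[-0.8,0.2,0,-5,0],[-0.8,0.3,0,-6,0],[-0.8,0.3,0,-7,0],[-0.8,0.3,0,-8,0],[-0.8,0.4,0,-9,0],[-0.8,0.5,0,-10,0],[-0.8,0.5,0,-10,0]]' 3
python3 -c "from h import *; tilt('t1')"
```

```text
n 4267 slope deg along/across [ 0.08539814 -0.01209734] top z at tab/axis/far 36.199492338018956 36.30382592498479 36.378349915674676 tcp z 190.77127852199567 grip 2.9995638504624367 F [-0.3  0.2  0.9]
time: 4.38
tool_pos: [0.57, 0.0194, 0.2009]
tool_rot: [-3.142, -0.0, -0.31]
contact_force: [-0.3, -1.0, -1.2]
opening: 0.0158
grip_force: 3.0
n 4005 slope deg along/across [-5.08836889 -0.09225226] top z at tab/axis/far 46.165184536684315 39.932173978613655 35.48002357999175 tcp z 200.94459134594658 grip 3.00005916506052 F [-0.3 -1.  -1.2]
```

It pivots as intended: the tab is up 10 mm and the far edge is still resting. I'll raise it the remaining 10 mm.

```bash
python3 -m crank '[[-0.8,0.1,0,-1,0],[-0.8,0.2,0,-2,0],[-0.8,0.3,0,-3,0],[-0.8,0.4,0,-4,0],[-0.8,0.6,0,-5,0],[-0.8,0.7,0,-6,0],[-0.8,0.8,0,-7,0],[-0.8,1,0,-8,0],[-0.8,1.1,0,-9,0],[-0.8,1.3,0,-10,0],[-0.8,1.3,0,-10.5,0],[-0.8,1.3,0,-10.5,0]]' 3
python3 -c "from h import *; tilt('t2')"
```

```text
time: 5.43
tool_pos: [0.5712, 0.019, 0.2113]
tool_rot: [3.142, -0.0, -0.31]
contact_force: [0.2, -0.6, -1.2]
opening: 0.0159
grip_force: 3.0
n 3721 slope deg along/across [-10.36579833   0.01976224] top z at tab/axis/far 56.370489037402855 43.56627293666164 34.420404293275055 tcp z 211.33725367439715 grip 2.999953217804432 F [ 0.2 -0.6 -1.2]
```

The tab is up 20 mm and the far edge is still on the rim. I'll grip firmly so the lid keeps its tilt, then lift.

```bash
python3 -m crank '[[-0.8,0,0,0,0],[-0.8,0,0,0,0],[-0.8,0,0,0,0],[-0.8,0,0,0,0],[-0.8,0,0,-1,0],[-0.8,0,0,-2,0],[-0.8,0,0,-3,0],[-0.8,0,0,-4,0],[-0.8,0,0,-5,0],[-0.8,0,0,-6,0],[-0.8,0,0,-6,0]]' 45
python3 -c "from h import *; tilt('t3')"
```

```text
time: 6.4
tool_pos: [0.5712, 0.0191, 0.2174]
tool_rot: [3.142, -0.0, -0.31]
contact_force: [-0.0, -0.1, -0.5]
opening: 0.0155
grip_force: 45.0
n 3710 slope deg along/across [-10.57551658  -0.05123764] top z at tab/axis/far 62.5261051819211 49.45691854545111 40.12178523368683 tcp z 217.44841911986325 grip 44.99974250793457 F [-0.  -0.1 -0.5]
```

The lid holds its tilt. I'll lift 16 mm more, for 22 mm of lift in all.

```bash
python3 -m crank '[[-0.8,0,0,-1.5,0],[-0.8,0,0,-3,0],[-0.8,0,0,-4.5,0],[-0.8,0,0,-6,0],[-0.8,0,0,-7.5,0],[-0.8,0,0,-9,0],[-0.8,0,0,-10.5,0],[-0.8,0,0,-12,0],[-0.8,0,0,-13.5,0],[-0.8,0,0,-15,0],[-0.8,0,0,-16,0],[-0.8,0,0,-16,0]]' 45
python3 -c "from h import *; tilt('t4')"
```

```text
time: 7.45
tool_pos: [0.5712, 0.0191, 0.2335]
tool_rot: [-3.142, -0.0, -0.31]
contact_force: [0.1, 0.3, -0.5]
opening: 0.0153
grip_force: 45.0
n 3715 slope deg along/across [-10.58824708  -0.07778221] top z at tab/axis/far 78.55803368760967 65.47275098943079 56.12612049073161 tcp z 233.4525333331513 grip 44.99983012676239 F [ 0.1  0.3 -0.5]
```

View pics/t4.png

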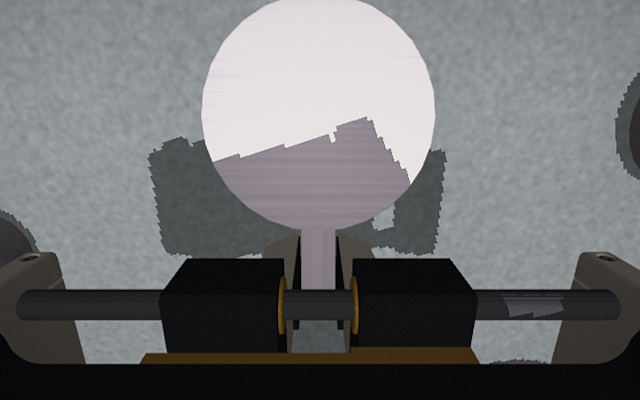

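The lid is clear, with its far edge 22 mm above the seated height, and is held over the dish. I'll lower it until the far edge touches, then slacken the grip so it can pivot flat.

```bash
python3 -m crank '[[-0.8,0,0,2,0],[-0.8,0,0,4,0],[-0.8,0,0,6,0],[-0.8,0,0,8,0],[-0.8,0,0,10,0],[-0.8,0,0,12,0],[-0.8,0,0,14,0],[-0.8,0,0,16,0],[-0.8,0,0,18,0],[-0.8,0,0,20,0],[-0.8,0,0,21.3,0],[-0.8,0,0,21.8,0]]' 45
python3 -m crank '[[-0.8,0,0,0,0],[-0.8,0,0,0,0],[-0.8,0,0,0,0],[-0.8,0,0,0,0]]' 3
python3 -c "from h import *; tilt('t5')"
```

```text
time: 8.5
tool_pos: [0.5711, 0.0191, 0.2112]
tool_rot: [3.141, 0.0, -0.31]
contact_force: [0.3, 0.0, 0.4]
opening: 0.0153
grip_force: 45.0
time: 8.83
tool_pos: [0.5712, 0.019, 0.2115]
tool_rot: [3.142, -0.0, -0.31]
contact_force: [0.4, -0.1, -0.5]
opening: 0.016
grip_force: 3.0
n 3718 slope deg along/across [-10.42654005  -0.09621791] top z at tab/axis/far 56.50215680592276 43.621232825543366 34.42057283955809 tcp z 211.53016553655047 grip 3.0000783875584602 F [ 0.4 -0.1 -0.5]
```

```bash
python3 -m crank '[[-0.8,-0.2,0,1,0],[-0.8,-0.4,0,2,0],[-0.8,-0.6,0,3,0],[-0.8,-0.7,0,4,0],[-0.8,-0.8,0,5,0],[-0.8,-0.9,0,6,0],[-0.8,-1.0,0,7,0],[-0.8,-1.1,0,8,0],[-0.8,-1.2,0,9,0],[-0.8,-1.3,0,10,0],[-0.8,-1.4,0,11,0],[-0.8,-1.4,0,12,0]]' 3
python3 -m crank '[[-0.8,-0.1,0,1,0],[-0.8,-0.1,0,2,0],[-0.8,-0.2,0,3,0],[-0.8,-0.2,0,4,0],[-0.8,-0.3,0,5,0],[-0.8,-0.3,0,6,0],[-0.8,-0.3,0,7,0],[-0.8,-0.3,0,7.7,0],[-0.8,-0.3,0,8.2,0],[-0.8,-0.3,0,8.5,0],[-0.8,-0.3,0,8.5,0]]' 3
python3 -c "from h import *; tilt('t6')"
```

```text
time: 9.88
tool_pos: [0.5698, 0.0195, 0.1993]
tool_rot: [3.142, 0.0, -0.31]
contact_force: [-0.3, 0.4, 0.1]
opening: 0.0158
grip_force: 3.0
time: 10.8
tool_pos: [0.5695, 0.0196, 0.191]
tool_rot: [3.142, -0.0, -0.31]
contact_force: [-0.2, 0.2, 0.5]
opening: 0.0157
grip_force: 3.0
n 4274 slope deg along/across [ 0.34594323 -0.0531379 ] top z at tab/axis/far 36.080384981761355 36.503039506798 36.80493559610988 tcp z 190.97532755489092 grip 3.0000146850943565 F [-0.2  0.2  0.5]
```

The lid is flat to 0.35°, with the tab about 0.1–0.3 mm low. I'll ease up 0.4 mm, then open slowly and back off.

```bash
python3 -m crank '[[-0.8,0,0,-0.2,0],[-0.8,0,0,-0.4,0],[-0.8,0,0,-0.4,0],[-0.8,0,0,-0.4,0]]' 3
python3 -c "from h import *; tilt('t7')"
```

```text
time: 11.18
tool_pos: [0.5695, 0.0196, 0.1912]
tool_rot: [3.141, 0.0, -0.31]
contact_force: [0.8, -1.1, -0.1]
opening: 0.0161
grip_force: 3.0
n 4254 slope deg along/across [ 0.0482346 -0.0176959] top z at tab/axis/far 36.26187013176105 36.32079982830502 36.36289246869357 tcp z 191.2252169192058 grip 3.0000069737434387 F [ 0.8 -1.1 -0.1]
```

Flat and seated, matching the start. I'll release, rise and check.

```bash
python3 -m crank '[[-0.62,0,0,0,0],[-0.6,0,0,0,0],[-0.55,0,0,0,0],[-0.5,0,0,0,0],[-0.45,0,0,0,0],[-0.45,0,0,0,0],[-0.45,0,0,0,0],[-0.45,0,0,0,0]]' 3
python3 -m crank '[[-0.45,0,0,-5,0],[-0.45,0,0,-15,0],[-0.45,0,0,-30,0],[-0.45,0,0,-50,0],[-0.45,0,0,-75,0],[-0.45,0,0,-100,0],[-0.45,0,0,-130,0],[-0.45,-20,0,-150,0],[-0.45,-55,0,-155,0],[-0.45,-90,0,-160,0],[-0.45,-110,0,-160,0],[-0.45,-110,0,-160,0]]'
python3 - <<'E'
from h import *; from cell import vision
for n in ("wrist","side"):
    c=vision.get_calibration(n);p,d=vision.read_camera(n); np.savez(f"/tmp/{n}9.npz",p=p,d=d,**c)
    cv2.imwrite(f"pics/{n}9.png",p[:,:,::-1] if n=="wrist" else cv2.resize(p[140:260,180:330,::-1],None,fx=4,fy=4))
    q=cv2.projectPoints(np.array([[.6365,-.0020,.037]]),c['rvec'],c['tvec'],c['camera_matrix'],None)[0].ravel(); print(n,q)
E
```

```text
time: 11.9
tool_pos: [0.5695, 0.0196, 0.1913]
tool_rot: [3.142, -0.0, -0.31]
contact_force: [-0.5, -0.0, 0.4]
opening: 0.0254
grip_force: 0.0
time: 12.9
tool_pos: [0.4613, 0.0543, 0.3527]
tool_rot: [-3.142, 0.001, -0.309]
contact_force: [0.9, 0.5, 0.1]
opening: 0.0252
grip_force: 0.0
wrist [318.28444184 -63.45060933]
side [249.24095626 198.85531055]
```

View pics/side9.png

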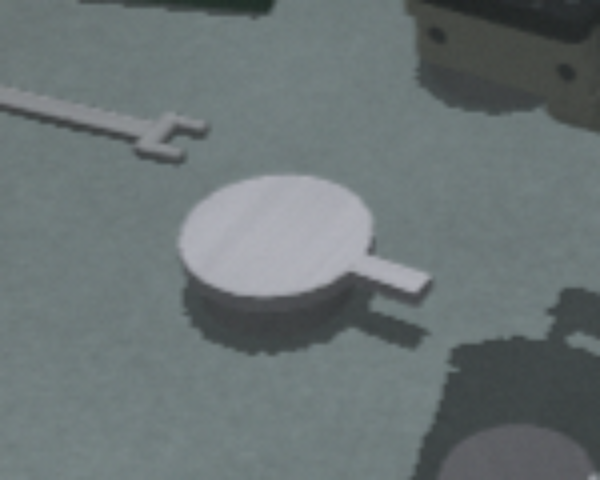

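View pics/wrist9.png

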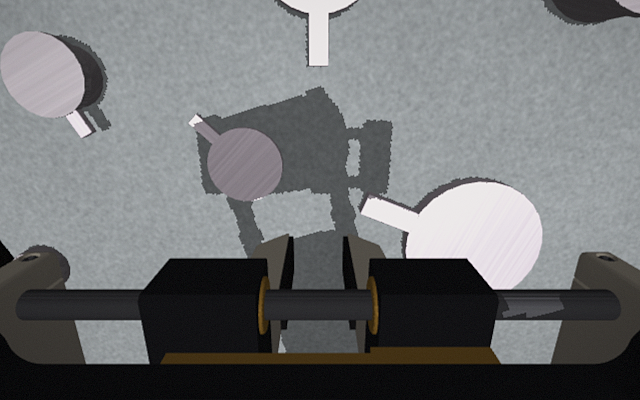

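Side view: the lid sits level on the dish with its tab at about (398,277) in the crop. Wrist view: the tab ends at (318,66) and the gripper is clear. I'll compare the lid's position with the first images and hand in if it matches.

Run:
```python
from h import *; from cell import vision,telemetry
a=np.load("/tmp/side0.npz");b=np.load("/tmp/side9.npz")
for x in (a,b):
    r=outline(x['p'],(249,198),(x['camera_matrix'],x['rvec'],x['tvec'])); print({k:np.round(v,4) for k,v in r.items()})
print("shift px", cv2.phaseCorrelate(*[np.float64(cv2.cvtColor(x['p'][180:222,215:292],cv2.COLOR_RGB2GRAY)) for x in (a,b)]))
D=np.abs(a['p'].astype(int)-b['p'])[180:240,215:292].max(-1); print("changed px",(D>40).sum(),D.shape)
```

```text
{'c': array([ 0.6376, -0.0052]), 'r': np.float64(0.0498), 'reach': np.float64(0.0873), 'heading': np.float64(-0.314), 'tab': array([0.571 , 0.0165]), 'n': np.int64(1289)}
{'c': array([ 0.6374, -0.0056]), 'r': np.float64(0.0498), 'reach': np.float64(0.0873), 'heading': np.float64(-0.3185), 'tab': array([0.571 , 0.0163]), 'n': np.int64(1287)}
shift px ((0.04386657499586022, 0.4086059366656407), 1.0256194101668645)
changed px 5 (60, 77)
```

The lid is back within half a millimetre, and no more than 5 pixels changed around it.

```bash
python3 -c "
from cell import ticket; print(ticket.hand_in())"
```

```text
the job is handed in; nothing more can be done
None
```

The job is handed in at about 13 s of the 42 s allowed: the lid's tab was tipped up 20 mm, the whole lid lifted 22 mm clear, then lowered flat to within about 0.5 mm of where it started and released; the side view shows no sign that the dish moved, and the gripper is clear.

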